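# Lock down the bayonet cap left open on a spare cell tube

## Task

Of the three capped cell tubes in the black stand, one still has its cap unlocked: the cap stands higher than its neighbours and its grip bar is turned away from the line of the row. Press that cap down against its spring and, keeping it down, turn it clockwise (seen from above) as far as it goes, so that its lugs catch under the collar; then let go, leaving it caught down like the other two.

Things in the scene. Friction and masses are not known exactly. Their poses are not given: they have to be found in the camera images.
- cap_grip (a point): point on the unlocked cap's turning axis, inside its upright grey grip bar (44 mm long, 14 thick, 30 high), 21 mm above the round disc (52 mm wide, 8 thick) on which the bar stands, 9 mm below the bar's top, about 172 mm above the shelf. Site x runs along the bar, y across its thickness, z up (the axis). It moves with the cap, which closes an upright metal tube 60 mm wide.
- cap_press (a joint): how far the cap is pressed straight down, m: 0 proud (start), 0.009 bottom stop. A spring lifts it, about 8 N at 0, 15 N at the bottom. Deeper than 0.006 its lugs clear the collar's lip and it can turn; locked and let go it rests at about 0.006.
- cap_turn (a joint): how far the cap is turned, rad, clockwise seen from above: starts at 0 to 0.05, stop at 1.1 (63 degrees; the bar then points at two small ridges on the tube's collar). The lip blocks it before 0.15 unless pressed. It turns with under 0.3 N m and stays where it is left.
- stand: black slotted stand fixed to the shelf, 90 by 350 mm, origin at the centre of its underside, row along its y. Three tubes are fixed in it at y = -110, 0 and 110 mm; the unlocked one may be any. The other two have the same cap, locked: 6 mm lower, bar along the row (within 12 degrees). Nothing near the stand is higher than the caps.

How it is judged:
By the outcome, as a careful person would: the job done as asked, in the order asked, and still so for the second after the job is handed in, with the robot touching nothing.
It also fails if it takes over 35 s, if anything falls off the work surface, if the arm or the gripper's body presses on something with over 40 N, if the wrist force passes 120 N, or if a joint passes its speed limit or range.

## Robot

A 6-joint arm with a two-finger parallel gripper is mounted at the origin on the work surface. World frame = base frame: x ahead of the robot, y to its left, z up, the work surface at z = 0. Lengths are in mm, angles in rad, forces in N, time in s.
With the tool pointing down it reaches from about 275 to 1000 mm from the base axis. Payload 8.4 kg.
Tool frame: the origin (TCP) lies midway between the tips of the shut fingers; the grasp point (between the pads) lies 19 mm behind it; z points along the fingers, y is the line along which they close (so a half turn about z gives the same grasp; the last joint's range is limited). The gripper opens to 85 mm and grips with 20 to 120 N. Pads are 22 mm wide; open, the fingers measure 114 mm over their backs; the gripper's body (76 mm by 85 mm) begins 54 mm behind the grasp point. The pads swing forward as they close: fully open they stand 13 mm farther back than shut.
Start: joints at [1.204, 0.353, 1.633, -0, 1.155, -0.002], TCP at [222.975, 583.875, 231.281] pointing down, gripper open.
Joint ranges: [-2.63, 2.63], [-0.92, 2.1], [0.06, 2.66], [-1.3, 4.44], [0, 2.69], [-3.02, 3.02]. Speed limits (rad/s): [2.22, 2.22, 2.79, 3.14, 3.14, 3.14].

## Interface

Orientations are given as [roll, pitch, yaw] about the fixed x, y, z axes, in that order (R = Rz(yaw) Ry(pitch) Rx(roll)).
In Python, from rig import r, imaging gives the robot as it stands. The module is installed in compiled form; this text tells all that it offers.
- The arm moves only by the tool arm_command, never from a script. Its argument "deltas" is a list of rows, each an object of numbers: "hand": the finger opening in mm, from 0 to 85.4; "tx", "ty", "tz": the shift along the tool's x, y, z in mm; "wx", "wy", "wz": the turn, a rotation vector about the tool's x, y, z in rad. A call has 1 to 8 rows; each row shifts and turns the commanded pose from where the row before left it, along the tool's axes as they then stand; what a row does not reach is not made up. A row lasts 1/8 s, in which the tool goes at most 62.5 mm and 10.7 degrees, less where a joint would pass 70% of its speed; a pose out of reach is approached as far as the arm can. A call with a gripper value outside its range is refused whole. The fingers move at their own pace and stop on an object; "squeeze" is the grip in N (left out, the last holds). Time passes only in rows, so rows that do not move let the fingers close. It gives the time, the measured TCP pose, the force, the opening and the grip force at its end, in the units of the state.
- r.sense(): the state, without advancing time (a new reading comes with each control period).
- imaging.grab_frame(name): name is "scene" or "top" or "wrist"; returns a dict with "image" (400x640x3 uint8, red, green, blue), "mtx" (3x3 intrinsics, pixels), "world_to_cam" (4x4, takes a point from world to camera coordinates). Camera axes: x right, y up, looking along -z (the intrinsics and any distortion apply to the point x, -y, -z); pixel columns grow to the right and rows downward; lengths in mm; the calibration is good to about 2 mm. The wrist camera is an equidistant fisheye: a pixel r from the principal point sees the ray r / f radians off the axis. A picture is of the moment at which its call begins. There is no depth.
- r.sign_off(): hands the job in; it is judged then, once.
The state is a dict: "clock": time; "qpos": joint angles; "qvel": joint speeds; "joint_efforts": joint torques, N m; "eef_pos": TCP position; "tcp_rot": TCP orientation; "contact_force": force on the tool from outside, world axes, zero at the start; "wrist_torque": the same for the moment, N m; "opening": opening from 0.0 (shut) to 1.0 (fully open); "grasp_force": force on a finger pad.
Only numpy, scipy, OpenCV 4.12 (cv2) and the standard library are available. Lean on these libraries where they do the work, as an engineer would, in place of code of your own. Each camera call takes 0.05 s, during which the arm holds its last target. There are 200 camera calls.

## Working session

There is one attempt and no reset: what is moved stays moved. The work goes in short steps, Python scripts to look and compute and a tool call to move; the robot and the scene stay as the last step left them, time stands still between calls to the robot, and variables do not carry over. Pictures are saved under pics/ and viewed, at most 10 in all, crops included, and the job is handed in when it is done.

Besides the shell and the picture viewer there is one more tool, called after "Emit:" as name(argument=value, ...), one argument or row to a line, values as JSON. arm_command: Moves the arm, as the interface text tells. Its arguments: {"type":"object","properties":{"deltas":{"type":"array"},"squeeze":{"type":"number"}},"required":["deltas"]}

```bash
mkdir -p pics; python3 - <<'E'
from rig import r, imaging
import cv2,pickle,numpy as np
s=r.sense();print({k:np.round(v,3) for k,v in s.items()})
d={}
for n in("scene","top","wrist"):
    f=imaging.grab_frame(n);d[n]=f
    print(n,f["mtx"].tolist(),np.round(f["world_to_cam"],3).tolist(),f.keys())
pickle.dump(d,open("d0.pkl","wb"))
cv2.imwrite("pics/a.png",cv2.resize(d["top"]["image"][:,:,::-1],(800,500)))
cv2.imwrite("pics/b.png",cv2.resize(d["wrist"]["image"][:,:,::-1],(800,500)))
E
```

```text
{'clock': np.float64(0.0), 'qpos': array([ 1.204,  0.354,  1.634, -0.   ,  1.155, -0.002]), 'qvel': array([ 0.   , -0.   ,  0.001,  0.001,  0.   ,  0.   ]), 'joint_efforts': array([ 1.0000e-03, -6.0524e+01, -3.4207e+01,  0.0000e+00,  9.0000e-03,
       -0.0000e+00]), 'eef_pos': array([222.805, 583.405, 230.537]), 'tcp_rot': array([-3.14 ,  0.   ,  2.777]), 'contact_force': array([0.045, 0.887, 0.042]), 'wrist_torque': array([-0.003,  0.007,  0.01 ]), 'grasp_force': np.float64(0.0), 'opening': np.float64(0.999)}
scene [[398.8034612312517, 0.0, 313.1627393948563], [0.0, 398.8034612312517, 194.51383809286398], [0.0, 0.0, 1.0]] [[0.821, 0.571, 0.004, -475.832], [-0.467, 0.668, 0.579, 195.661], [0.328, -0.477, 0.815, -943.762], [0.0, 0.0, 0.0, 1.0]] dict_keys(['image', 'mtx', 'world_to_cam'])
top [[497.2502674257056, 0.0, 323.9603515847048], [0.0, 497.2502674257056, 198.20506891240902], [0.0, 0.0, 1.0]] [[-0.214, -0.977, -0.002, 110.259], [0.954, -0.21, 0.215, -574.372], [-0.21, 0.044, 0.977, -674.076], [0.0, 0.0, 0.0, 1.0]] dict_keys(['image', 'mtx', 'world_to_cam'])
wrist [[309.70691628693146, 0.0, 319.2262968348671], [0.0, 309.70691628693146, 199.31223147709238], [0.0, 0.0, 1.0]] [[0.356, 0.934, -0.001, -623.035], [-0.892, 0.34, -0.297, 39.545], [-0.277, 0.107, 0.955, -378.914], [0.0, 0.0, 0.0, 1.0]] dict_keys(['image', 'mtx', 'world_to_cam'])
```

View pics/a.png

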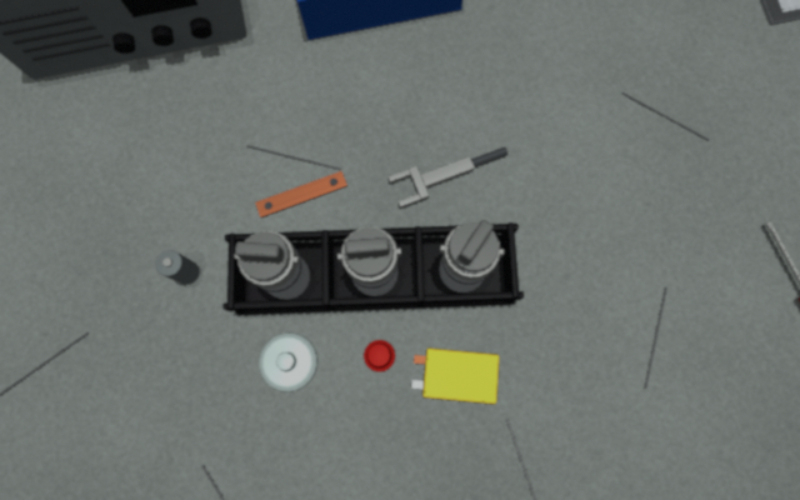

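View pics/b.png

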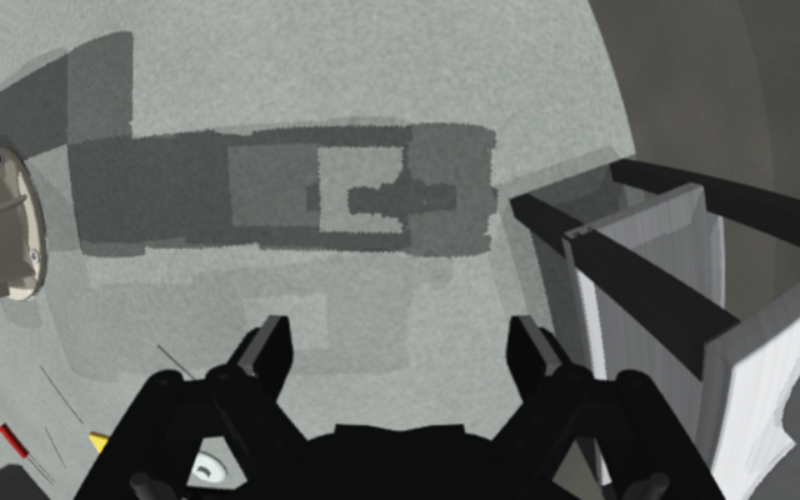

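The top view shows the stand in the middle. The rightmost cap, at about (475,243) in the 800x500 view, has the turned bar, running from (488,224) to (465,262). The other two bars lie along the row.

```bash
python3 - <<'E'
import pickle,cv2,numpy as np
d=pickle.load(open("d0.pkl","rb"))
t=d["top"]["image"][160:260,340:430,::-1]
s=d["scene"]["image"][:,:,::-1]
cv2.imwrite("pics/c.png",np.hstack([cv2.resize(t,(360,400),interpolation=2)]))
cv2.imwrite("pics/e.png",cv2.resize(s,(800,500)))
E
```

```text
(no output)
```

View pics/c.png

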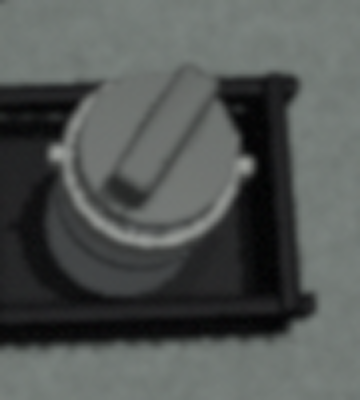

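View pics/e.png

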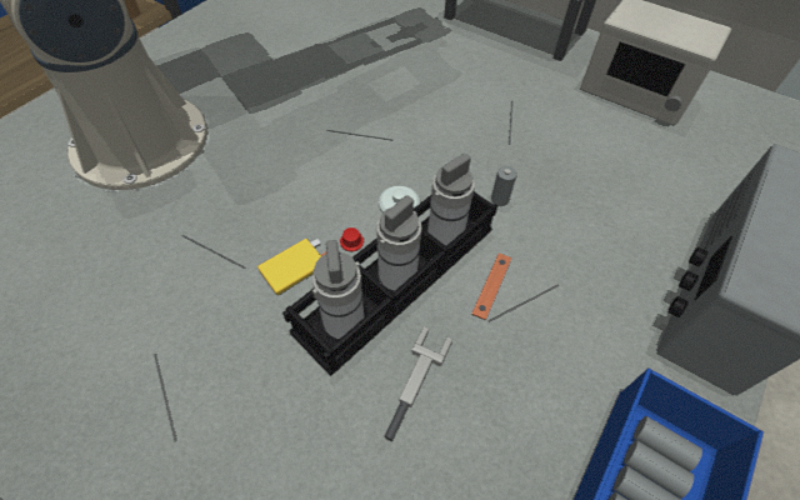

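The crop (4x, origin at pixel (340,160)) shows the bar's top face with end midpoints at about (202,73) and (129,183), and collar ridges at (57,153) and (247,165). In the scene view (1.25x) the unlocked cap is the nearest one, with its bar top centred at about (333,256).

```bash
cat > h.py <<'E'
import numpy as np,cv2
def ray(f,p,fish=False):
    K=f["mtx"];x=(np.array(p)-[K[0,2],K[1,2]])/K[0,0]
    if fish:
        t=np.linalg.norm(x);v=np.array([*(x/t*np.sin(t)),np.cos(t)])
    else: v=np.array([*x,1.])
    v=v*[1,-1,-1]; M=f["world_to_cam"];R=M[:3,:3]
    return -R.T@M[:3,3], R.T@v
def onz(f,p,z,fish=False):
    o,v=ray(f,p,fish);return o+v*(z-o[2])/v[2]
E
python3 - <<'E'
import pickle;from h import *
d=pickle.load(open("d0.pkl","rb"));T=d["top"];S=d["scene"]
g=lambda x,y:(340+x/4-.4,160+y/4-.4)
a,b=onz(T,g(202,73),181),onz(T,g(129,183),181)
print("bar",a,b,(a+b)/2,np.linalg.norm(a-b),np.arctan2(*(a-b)[1::-1]))
c,e=onz(T,g(57,153),133),onz(T,g(247,165),133)
print("ridge",(c+e)/2,np.linalg.norm(c-e),np.arctan2(*(c-e)[1::-1]))
print("scene",onz(S,(333/1.25,256/1.25),181))
# stand row: corners of stand in top (1.25x): top-left(230,237) top-right(513,228), bottom
for z in(0,):print([onz(T,(x/1.25,y/1.25),40)for x,y in((232,238),(515,228),(518,296),(230,307))])
E
```

```text
bar [566.83919914 -96.34192365 181.        ] [537.65878063 -65.87654588 181.        ] [552.24898988 -81.10923477 181.        ] 42.18573298020476 -0.8069379970046029
ridge [552.58423392 -81.90455749 133.        ] 63.45467371270545 1.2897737315317215
scene [555.01539342 -83.61452421 181.        ]
[array([647.03666739, 188.10801895,  40.        ]), array([ 584.74382916, -154.11849136,   40.        ]), array([ 502.38440551, -136.45658797,   40.        ]), array([563.52409707, 203.68593442,  40.        ])]
```

Emit:
arm_command(
  deltas=[
    {"wz": 0.15,"hand": 85},
    {"wz": 0.15},
    {"wz": 0.142},
    {"tx": -50,"ty": -16},
    {"tx": -50,"ty": -16},
    {"tx": -50,"ty": -16},
    {"tx": -50,"ty": -16},
    {"tx": -50,"ty": -16},
  ],
)

```text
schema error: expected keys hand, tx, ty, tz, wx, wy, wz
```

Emit:
arm_command(
  deltas=[
    {"tx": -50,"ty": -16},
    {"tx": -50,"ty": -16},
    {"tx": -50,"ty": -16},
    {"tx": -50,"ty": -16},
    {"tx": -50,"ty": -16},
    {"tx": -50,"ty": -16},
    {"tx": -50,"ty": -16},
    {"tx": -50,"ty": -16},
  ],
)

```text
schema error: expected keys hand, tx, ty, tz, wx, wy, wz
```

Emit:
arm_command(
  deltas=[
    {"tx": -50,"ty": -14},
    {"tz": 0},
    {"tz": 0},
  ],
)

```text
schema error: expected keys hand, tx, ty, tz, wx, wy, wz
```

```bash
python3 - <<'E'
from rig import r, imaging
import cv2,pickle,numpy as np
f=imaging.grab_frame("wrist");s=r.sense()
print(s["eef_pos"],s["tcp_rot"],s["qpos"],s["contact_force"])
pickle.dump(f,open("w1.pkl","wb"))
cv2.imwrite("pics/w1.png",cv2.resize(f["image"][:,:,::-1],(800,500)))
E
```

```text
[222.85387594 583.61637526 230.81939182] [-3.14071349e+00 -1.87580676e-05  2.77678585e+00] [ 1.20362356e+00  3.53441869e-01  1.63383300e+00  1.82297646e-05
  1.15519699e+00 -2.37333528e-03] [-0.44045349 -0.17265258  0.14161011]
```

View pics/w1.png

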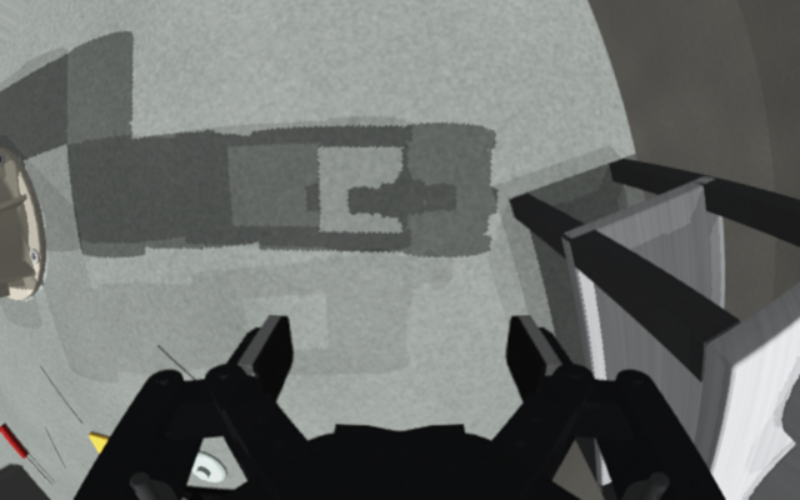

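The calls were refused because every row needs all seven keys. The arm has not moved and the picture is unchanged, so I'll resend.

Emit:
arm_command(
  deltas=[
    {"hand": 85,"tx": 0,"ty": 0,"tz": 0,"wx": 0,"wy": 0,"wz": 0.15},
    {"hand": 85,"tx": 0,"ty": 0,"tz": 0,"wx": 0,"wy": 0,"wz": 0.15},
    {"hand": 85,"tx": 0,"ty": 0,"tz": 0,"wx": 0,"wy": 0,"wz": 0.142},
    {"hand": 85,"tx": -50,"ty": -16,"tz": 0,"wx": 0,"wy": 0,"wz": 0},
    {"hand": 85,"tx": -50,"ty": -16,"tz": 0,"wx": 0,"wy": 0,"wz": 0},
    {"hand": 85,"tx": -50,"ty": -16,"tz": 0,"wx": 0,"wy": 0,"wz": 0},
  ],
)

```text
clock: 0.95
eef_pos: [292.4, 440.9, 231.1]
tcp_rot: [-3.141, 0.0, 2.335]
contact_force: [0.9, 0.6, -0.1]
opening: 0.993
grasp_force: 0.0
```

Emit:
arm_command(
  deltas=[
    {"hand": 85,"tx": -51,"ty": -16,"tz": 0,"wx": 0,"wy": 0,"wz": 0},
    {"hand": 85,"tx": -51,"ty": -16,"tz": 0,"wx": 0,"wy": 0,"wz": 0},
    {"hand": 85,"tx": -51,"ty": -16,"tz": 0,"wx": 0,"wy": 0,"wz": 0},
    {"hand": 85,"tx": -51,"ty": -16,"tz": 0,"wx": 0,"wy": 0,"wz": 0},
    {"hand": 85,"tx": -51,"ty": -16,"tz": 0,"wx": 0,"wy": 0,"wz": 0},
    {"hand": 85,"tx": -51,"ty": -16,"tz": 0,"wx": 0,"wy": 0,"wz": 0},
    {"hand": 85,"tx": -51,"ty": -16,"tz": 0,"wx": 0,"wy": 0,"wz": 0},
    {"hand": 85,"tx": -51,"ty": -16,"tz": 0,"wx": 0,"wy": 0,"wz": 0},
  ],
)

```text
clock: 1.95
eef_pos: [482.5, 57.5, 231.4]
tcp_rot: [3.141, 0.0, 2.335]
contact_force: [0.3, 0.5, 0.2]
opening: 0.996
grasp_force: 0.0
```

Emit:
arm_command(
  deltas=[
    {"hand": 85,"tx": -50,"ty": -15,"tz": 0,"wx": 0,"wy": 0,"wz": 0},
    {"hand": 85,"tx": -50,"ty": -15,"tz": 0,"wx": 0,"wy": 0,"wz": 0},
    {"hand": 85,"tx": -50,"ty": -15,"tz": 0,"wx": 0,"wy": 0,"wz": 0},
    {"hand": 85,"tx": 0,"ty": 0,"tz": 0,"wx": 0,"wy": 0,"wz": 0},
    {"hand": 85,"tx": 0,"ty": 0,"tz": 0,"wx": 0,"wy": 0,"wz": 0},
  ],
)

```text
clock: 2.58
eef_pos: [552.7, -80.1, 230.9]
tcp_rot: [-3.141, -0.001, 2.334]
contact_force: [0.1, 0.4, 0.4]
opening: 0.998
grasp_force: 0.0
```

```bash
python3 - <<'E'
from rig import r, imaging
import cv2,pickle,numpy as np
f=imaging.grab_frame("wrist");s=r.sense()
print(s["eef_pos"],s["tcp_rot"],s["qpos"],s["contact_force"])
pickle.dump(f,open("w2.pkl","wb"))
cv2.imwrite("pics/w2.png",cv2.resize(f["image"][:,:,::-1],(800,500)))
E
```

```text
[552.55780236 -79.61887123 231.01635064] [-3.14123702e+00 -9.26384057e-04  2.33489507e+00] [-1.45970024e-01  2.50543735e-01  1.77733854e+00  3.20494900e-04
  1.11466007e+00 -9.10210244e-01] [-0.42524429 -0.18486093 -0.01968678]
```

View pics/w2.png

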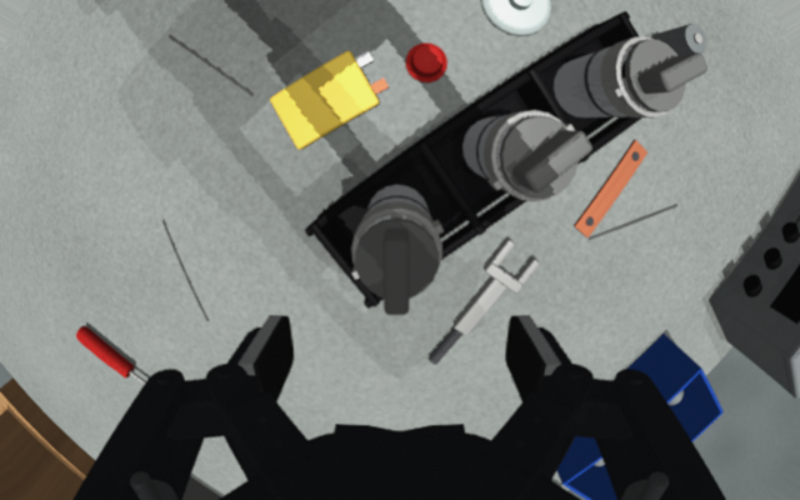

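The wrist view (1.25x) shows the bar at columns 385–410, centred between the fingers at about 400 and upright in the image. Its top face's lower end is at (397,313) and its far end near (397,240).

```bash
python3 - <<'E'
import pickle;from h import *
f=pickle.load(open("w2.pkl","rb"))
g=f["image"][:,:,::-1]
c=g[170:260,280:360];c=cv2.convertScaleAbs(cv2.resize(c,None,fx=6.5,fy=6.5,interpolation=2),alpha=2.5)
cv2.imwrite("pics/w2c.png",c)
y=2.3349;X=np.array([np.cos(y),np.sin(y)]);Y=np.array([np.sin(y),-np.cos(y)]);p0=np.array([552.6,-79.8])
for q in((396,313),(385,312),(408,312),(397,240),(397,230)):
    p=onz(f,(q[0]/1.25,q[1]/1.25),181,True);e=p[:2]-p0;print(q,p,"tool xy",e@X,e@Y)
E
```

```text
(396, 313) [566.05846993 -97.84487354 181.        ] tool xy -22.340231805419396 -2.7680167632861745
(385, 312) [ 561.24779874 -101.615552    181.        ] tool xy -21.734216346272085 -8.850230062353184
(408, 312) [570.42514641 -92.80978674 181.        ] tool xy -21.726145341112076 3.868462760372912
(397, 240) [537.50204828 -67.12258364 181.        ] tool xy 19.599253919929836 -2.1293843225477596
(397, 230) [533.81981443 -63.26722809 181.        ] tool xy 24.930532684715697 -2.1204850555268147
```

View pics/w2c.png

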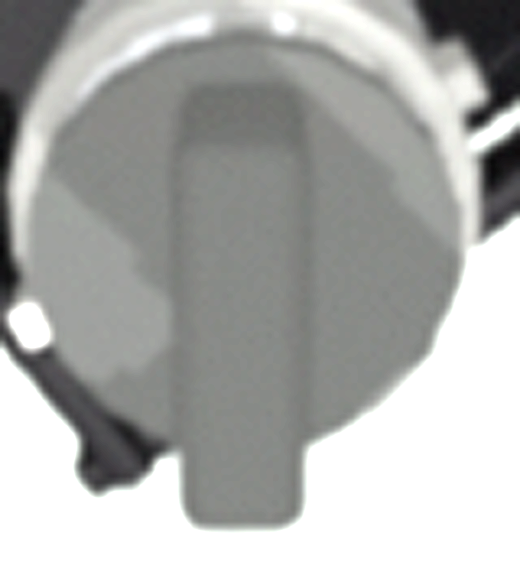

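Emit:
arm_command(
  deltas=[
    {"hand": 85,"tx": -1,"ty": -2,"tz": 0,"wx": 0,"wy": 0,"wz": 0},
    {"hand": 85,"tx": 0,"ty": 0,"tz": 25,"wx": 0,"wy": 0,"wz": 0},
    {"hand": 85,"tx": 0,"ty": 0,"tz": 25,"wx": 0,"wy": 0,"wz": 0},
    {"hand": 85,"tx": 0,"ty": 0,"tz": 15,"wx": 0,"wy": 0,"wz": 0},
    {"hand": 85,"tx": 0,"ty": 0,"tz": 10,"wx": 0,"wy": 0,"wz": 0},
    {"hand": 85,"tx": 0,"ty": 0,"tz": 0,"wx": 0,"wy": 0,"wz": 0},
    {"hand": 85,"tx": 0,"ty": 0,"tz": 0,"wx": 0,"wy": 0,"wz": 0},
  ],
)

```text
clock: 3.5
eef_pos: [553.0, -82.4, 157.0]
tcp_rot: [3.141, 0.001, 2.335]
contact_force: [0.8, 0.4, 0.2]
opening: 0.995
grasp_force: 0.0
```

Emit:
arm_command(
  deltas=[
    {"hand": 30,"tx": 0,"ty": 0,"tz": 0,"wx": 0,"wy": 0,"wz": 0},
    {"hand": 30,"tx": 0,"ty": 0,"tz": 0,"wx": 0,"wy": 0,"wz": 0},
    {"hand": 20,"tx": 0,"ty": 0,"tz": 0,"wx": 0,"wy": 0,"wz": 0},
    {"hand": 8,"tx": 0,"ty": 0,"tz": 0,"wx": 0,"wy": 0,"wz": 0},
    {"hand": 8,"tx": 0,"ty": 0,"tz": 0,"wx": 0,"wy": 0,"wz": 0},
    {"hand": 8,"tx": 0,"ty": 0,"tz": 0,"wx": 0,"wy": 0,"wz": 0},
    {"hand": 8,"tx": 0,"ty": 0,"tz": 0,"wx": 0,"wy": 0,"wz": 0},
    {"hand": 8,"tx": 0,"ty": 0,"tz": 0,"wx": 0,"wy": 0,"wz": 0},
  ],
  squeeze=25,
)

```text
clock: 4.5
eef_pos: [552.4, -82.4, 156.4]
tcp_rot: [-3.142, 0.0, 2.335]
contact_force: [-1.5, -1.0, 4.5]
opening: 0.153
grasp_force: 30.1
```

Emit:
arm_command(
  deltas=[
    {"hand": 5,"tx": 0,"ty": 0,"tz": 0,"wx": 0,"wy": 0,"wz": 0},
    {"hand": 5,"tx": 0,"ty": 0,"tz": 0,"wx": 0,"wy": 0,"wz": 0},
    {"hand": 5,"tx": 0,"ty": 0,"tz": 2,"wx": 0,"wy": 0,"wz": 0},
    {"hand": 5,"tx": 0,"ty": 0,"tz": 2,"wx": 0,"wy": 0,"wz": 0},
    {"hand": 5,"tx": 0,"ty": 0,"tz": 2,"wx": 0,"wy": 0,"wz": 0},
    {"hand": 5,"tx": 0,"ty": 0,"tz": 2,"wx": 0,"wy": 0,"wz": 0},
    {"hand": 5,"tx": 0,"ty": 0,"tz": 0,"wx": 0,"wy": 0,"wz": 0},
    {"hand": 5,"tx": 0,"ty": 0,"tz": 0,"wx": 0,"wy": 0,"wz": 0},
  ],
  squeeze=90,
)

```text
clock: 5.5
eef_pos: [552.5, -82.4, 149.2]
tcp_rot: [3.141, 0.0, 2.335]
contact_force: [-4.4, -0.2, 11.9]
opening: 0.145
grasp_force: 92.0
```

Emit:
arm_command(
  deltas=[
    {"hand": 5,"tx": 0,"ty": 0,"tz": 1,"wx": 0,"wy": 0,"wz": 0},
    {"hand": 5,"tx": 0,"ty": 0,"tz": 0.7,"wx": 0,"wy": 0,"wz": 0},
    {"hand": 5,"tx": 0,"ty": 0,"tz": 0,"wx": 0,"wy": 0,"wz": 0},
    {"hand": 5,"tx": 0,"ty": 0,"tz": 0,"wx": 0,"wy": 0,"wz": 0},
  ],
  squeeze=90,
)

```text
clock: 6.0
eef_pos: [552.5, -82.4, 147.6]
tcp_rot: [3.141, 0.0, 2.335]
contact_force: [-4.6, -0.1, 13.9]
opening: 0.142
grasp_force: 92.4
```

Emit:
arm_command(
  deltas=[
    {"hand": 5,"tx": 0,"ty": 0,"tz": 0,"wx": 0,"wy": 0,"wz": 0.08},
    {"hand": 5,"tx": 0,"ty": 0,"tz": 0,"wx": 0,"wy": 0,"wz": 0.08},
    {"hand": 5,"tx": 0,"ty": 0,"tz": 0,"wx": 0,"wy": 0,"wz": 0.08},
    {"hand": 5,"tx": 0,"ty": 0,"tz": 0,"wx": 0,"wy": 0,"wz": 0.08},
    {"hand": 5,"tx": 0,"ty": 0,"tz": 0,"wx": 0,"wy": 0,"wz": 0.08},
    {"hand": 5,"tx": 0,"ty": 0,"tz": 0,"wx": 0,"wy": 0,"wz": 0},
  ],
)

```text
clock: 6.75
eef_pos: [552.4, -82.5, 147.5]
tcp_rot: [-3.142, 0.0, 1.934]
contact_force: [-5.5, -1.3, 13.8]
opening: 0.146
grasp_force: 92.3
```

```bash
python3 -c "
from rig import r
s=r.sense();print(s['wrist_torque'],s['contact_force'],s['eef_pos'],s['tcp_rot'])"
```

```text
[-0.10697248  0.98291694 -0.01127131] [-5.49915364 -1.284058   13.80380928] [552.40858581 -82.49639625 147.54027729] [-3.14156823e+00  2.57084334e-04  1.93365238e+00]
```

Emit:
arm_command(
  deltas=[
    {"hand": 5,"tx": 0,"ty": 0,"tz": 0,"wx": 0,"wy": 0,"wz": 0.1},
    {"hand": 5,"tx": 0,"ty": 0,"tz": 0,"wx": 0,"wy": 0,"wz": 0.1},
    {"hand": 5,"tx": 0,"ty": 0,"tz": 0,"wx": 0,"wy": 0,"wz": 0.1},
    {"hand": 5,"tx": 0,"ty": 0,"tz": 0,"wx": 0,"wy": 0,"wz": 0.1},
    {"hand": 5,"tx": 0,"ty": 0,"tz": 0,"wx": 0,"wy": 0,"wz": 0.1},
    {"hand": 5,"tx": 0,"ty": 0,"tz": 0,"wx": 0,"wy": 0,"wz": 0.1},
    {"hand": 5,"tx": 0,"ty": 0,"tz": 0,"wx": 0,"wy": 0,"wz": 0.04},
    {"hand": 5,"tx": 0,"ty": 0,"tz": 0,"wx": 0,"wy": 0,"wz": 0},
  ],
)

```text
clock: 7.75
eef_pos: [552.2, -82.5, 147.5]
tcp_rot: [-3.141, 0.0, 1.294]
contact_force: [-5.4, -1.0, 14.3]
opening: 0.143
grasp_force: 92.4
```

```bash
python3 -c "
from rig import r
s=r.sense();print(s['wrist_torque'],s['contact_force'],s['eef_pos'],s['tcp_rot'])"
```

```text
[-0.15442963  1.10429491 -0.06236626] [-5.3786544  -0.95734738 14.32179463] [552.20172465 -82.50918441 147.50989707] [-3.14133652e+00  3.32510030e-04  1.29416061e+00]
```

Emit:
arm_command(
  deltas=[
    {"hand": 5,"tx": 0,"ty": 0,"tz": 0,"wx": 0,"wy": 0,"wz": 0.03},
    {"hand": 5,"tx": 0,"ty": 0,"tz": 0,"wx": 0,"wy": 0,"wz": 0.03},
    {"hand": 5,"tx": 0,"ty": 0,"tz": 0,"wx": 0,"wy": 0,"wz": 0},
  ],
)

```text
clock: 8.12
eef_pos: [552.2, -82.5, 147.5]
tcp_rot: [-3.141, 0.001, 1.236]
contact_force: [-5.9, -0.2, 15.0]
opening: 0.145
grasp_force: 92.9
```

```bash
python3 -c "
from rig import r
s=r.sense();print(s['wrist_torque'],s['contact_force'],s['eef_pos'],s['tcp_rot'])"
```

```text
[-0.10682663  1.05932257  0.8684491 ] [-5.90707846 -0.18063948 15.03393449] [552.22357455 -82.51170746 147.53396974] [-3.14147643e+00  7.34645253e-04  1.23605278e+00]
```

Emit:
arm_command(
  deltas=[
    {"hand": 5,"tx": 0,"ty": 0,"tz": 0,"wx": 0,"wy": 0,"wz": 0.02},
    {"hand": 5,"tx": 0,"ty": 0,"tz": 0,"wx": 0,"wy": 0,"wz": 0},
    {"hand": 5,"tx": 0,"ty": 0,"tz": -1,"wx": 0,"wy": 0,"wz": 0},
    {"hand": 5,"tx": 0,"ty": 0,"tz": -1,"wx": 0,"wy": 0,"wz": 0},
    {"hand": 40,"tx": 0,"ty": 0,"tz": 0,"wx": 0,"wy": 0,"wz": 0},
    {"hand": 60,"tx": 0,"ty": 0,"tz": 0,"wx": 0,"wy": 0,"wz": 0},
    {"hand": 60,"tx": 0,"ty": 0,"tz": 0,"wx": 0,"wy": 0,"wz": 0},
    {"hand": 60,"tx": 0,"ty": 0,"tz": 0,"wx": 0,"wy": 0,"wz": 0},
  ],
)

```text
clock: 9.12
eef_pos: [552.4, -82.3, 148.4]
tcp_rot: [-3.141, 0.0, 1.215]
contact_force: [0.3, 0.8, 1.1]
opening: 0.701
grasp_force: 0.0
```

Emit:
arm_command(
  deltas=[
    {"hand": 60,"tx": 0,"ty": 0,"tz": -15,"wx": 0,"wy": 0,"wz": 0},
    {"hand": 60,"tx": 0,"ty": 0,"tz": -25,"wx": 0,"wy": 0,"wz": 0},
    {"hand": 60,"tx": 0,"ty": 0,"tz": -25,"wx": 0,"wy": 0,"wz": 0},
    {"hand": 60,"tx": 0,"ty": 0,"tz": -20,"wx": 0,"wy": 0,"wz": 0},
    {"hand": 60,"tx": 0,"ty": 0,"tz": 0,"wx": 0,"wy": 0,"wz": 0},
    {"hand": 60,"tx": 0,"ty": 0,"tz": 0,"wx": 0,"wy": 0,"wz": 0},
  ],
)

```text
clock: 9.88
eef_pos: [552.2, -82.3, 233.3]
tcp_rot: [-3.141, 0.0, 1.215]
contact_force: [-0.5, 1.0, -0.3]
opening: 0.701
grasp_force: 0.0
```

```bash
python3 - <<'E'
from rig import r, imaging
import cv2,pickle,numpy as np
f=imaging.grab_frame("wrist");g=imaging.grab_frame("scene")
pickle.dump(f,open("w3.pkl","wb"))
cv2.imwrite("pics/w3.png",np.vstack([cv2.resize(f["image"][100:300,220:620,::-1],(600,300)),cv2.resize(g["image"][100:300,200:420,::-1],(330,300))[:, :].copy() if 0 else cv2.resize(g["image"][110:260,160:460,::-1],(600,300))]))
E
```

```text
(no output)
```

View pics/w3.png

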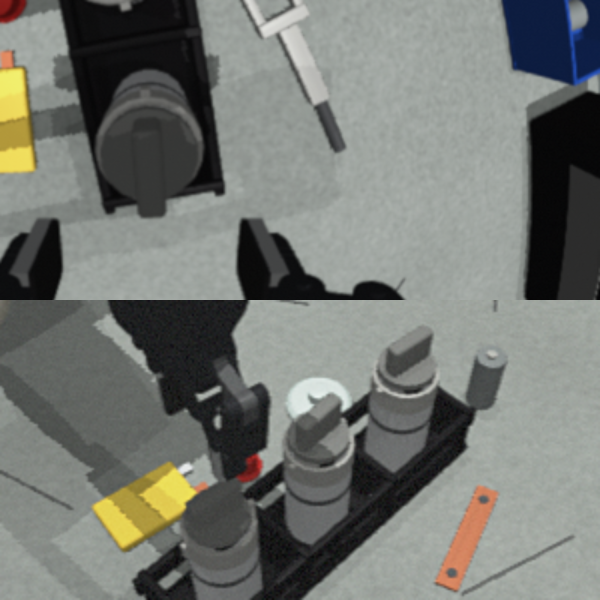

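The wrist view (upper half) shows the bar at about (148,165) in line with the tool and along the row. The scene view (lower half) shows the cap sitting low on its collar like its neighbours, with the gripper clear above it.

```bash
python3 -c "
from rig import r
print(r.sign_off())"
```

```text
the job is handed in; nothing more can be done
None
```

The unlocked cap was pressed down, turned clockwise to its stop and released; it looks caught down like the other two, and the job was handed in about 10 s into the 35 s limit with the gripper clear.

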